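# Pack a tissue cassette and pin the sample case shut

## Task

Lay the orange tissue cassette flat in the empty cut-out of the yellow sample case, shut the lid, then push the red-headed locking pin all the way down through the holes of the two front lugs. Finish while still holding it: keep pressing down on the pin so that its collar squeezes the lid fully shut against its springy seal, because I will do up the latches while you press. Leave the blue cassette, the two vials and the brown jar where they are.

Things in the scene. Friction and masses are not known exactly. Their poses are not given: they have to be found in the camera images.
- case: lower half of a yellow hard case with a black foam insert, 132 (x) x 216 (y) x 42 mm high, walls 4 mm, fixed on a black non-slip mat. Origin: centre of its underside. -x is the front (lug, two black latches), +x the hinge side, z up. The foam's top is 30 mm above the table; two cut-outs lie side by side in it, at y = +50 mm (empty) and y = -50 mm (holds the blue cassette).
- pocket (a point): centre of the grey floor of the empty cut-out, 24 mm above the table; axes as the case. It is 6 mm deep, 44 mm (x) by 32 mm (y): the cassette lies in it with its long side along x, either way round, 1 mm proud. A finger notch 26 mm wide (x), equally deep, crosses it and runs 40 mm to either side (y), for fingers that close along y.
- lid (a joint): angle of the lid (upper half): 0 = fully shut, grows as it opens upward, stop at 1.95; starts at 1.55 to 1.85, about upright. A stiff hinge (0.16 N m) holds it where it is left. A sponge seal pushes back below 0.036 rad: let go, the lid rests about 0.03 rad open (5 mm at the lugs); holding it fully shut takes a push of 8 to 10 N at the lugs.
- lid_hinge (a point): middle of the hinge axis, at the case's rear (+x) rim, 43 mm above the table; the axis runs along the case's y; axes as the case.
- lid_edge (a point): on the lid, middle of its outer (top) front edge, 132 mm from the hinge axis along the lid and 19 mm out from its rim plane. Axes as the lid: x to the hinge, z out of the outer face (equal to the case's when shut). Lid: a shell 132 x 216 x 19 mm with 4 mm walls, 0.15 kg. It is shut by pushing the outer face near here.
- lid_hole (a point): on the lid's lug, centre of the upper mouth of its hole; axes as the lid. The lug is a plate 8 mm thick, 36 mm wide, sticking out 37 mm in front of the lid; hole 11 mm in diameter, 20 mm in front of the lid's front wall, 152 mm from the hinge axis. When shut the mouth is 51 mm above the table and the lid's top 11 mm higher.
- base_hole (a point): centre of the upper mouth of the hole (11 mm diameter) in the lower half's lug, an equal plate 8 mm thick, its top 41 mm above the table; axes as the case. With the lid shut the two holes are in line, 2 mm between the lugs.
- cassette: orange tissue cassette lying on the table, 40 (x) x 28 (y) x 7 mm thick, 12 g, with slots on top and a white slanted end at -x. Origin: centre of its underside; z up.
- pin: locking pin, standing upright in one of the three used holes of the vial rack, its collar resting on the rack's deck. Origin: the tip (lower end); z along the pin to the head. Steel shank 8 mm in diameter, 36 mm long, the last 6 mm tapering to a point; collar 24 mm in diameter from 36 to 40 mm; red knob 20 mm in diameter from 40 to 74 mm (the top). 50 g.
- pin_collar (a point): on the pin's axis at the underside of the collar, 36 mm above the tip; it rests on the lid's lug when the pin is home.
- rack: blue vial rack, 150 (x) x 42 (y) x 46 mm high, fixed. Origin: centre of its underside. Used holes (14 mm diameter) at x = -48, 0 and 48 mm: pin and vials stand in them in any order.
- vial_a: clear vial with green cap, 14 mm in diameter, 53 mm tall, standing in the rack with its cap 13 mm above the deck. Origin: centre of its underside. Leave alone.
- vial_b: clear vial with white cap, same size, also in the rack. Leave alone.
- loaded: blue tissue cassette, same size as the orange one, already in the case's other cut-out. Origin: centre of its underside. Leave alone.
- jar: brown glass jar with black lid, 60 mm in diameter, 75 mm high, on the table. Origin: centre of its underside. Leave alone.
There are look-alikes about, which are no part of the job. What is meant by the cassette is not pink, and is the smaller of those in its own colour.

How it is judged:
On the way, in this order (a step that is already met when the one before it is completed fails the run):
1. the orange cassette lies flat in the empty cut-out, released (horizontal distance between cassette and pocket below 0.005 m and z of cassette in the frame of pocket below 0.0025 m and angle between cassette's own z axis and vertical below 0.1 rad and contact force between the fingers and cassette below 0.1 N), for 0.2 s.
2. the lid is down on its seal (value of joint lid below 0.06 rad), for 0.2 s.
3. the pin's tip is through both lugs (z of pin in the frame of base_hole below -0.01 m and horizontal distance between pin and base_hole below 0.005 m), for 0.1 s.
At the end, for the whole second after the job is handed in: Fingers still on the pin (over 2 N); pin through both lugs (tip 20 mm below the lower lug's top, collar within 4 mm of the upper mouth), pressing the lid with over 4 N, lid below 0.012 rad; orange cassette flat in its cut-out (centre within 5 mm, underside within 2.5 mm of the floor) (value of joint lid below 0.012 rad and contact force between pin and lid above 4 N and contact force between the fingers and pin above 2 N and distance between pin_collar and lid_hole below 0.004 m and z of pin in the frame of base_hole below -0.02 m and horizontal distance between pin and base_hole below 0.005 m and horizontal distance between cassette and pocket below 0.005 m and z of cassette in the frame of pocket below 0.0025 m and angle between cassette's own z axis and vertical below 0.1 rad); the arm keeps its last pose, push and grip.
It fails at once if the brown jar is shifted more than 20 mm or tipped (distance of jar from where it was at the start of the episode above 0.02 m or angle between jar's own z axis and vertical above 0.3 rad).
It fails at once if a vial is pulled from the rack or tipped (distance of any of vial_a, vial_b from where it was at the start of the episode above 0.015 m).
It fails at once if the blue cassette is moved out of its cut-out (distance of loaded from where it was at the start of the episode above 0.01 m).
It also fails if it takes over 72 s, if anything falls off the work surface, if the arm or the gripper's body presses on something with over 40 N, if the wrist force passes 120 N, or if a joint passes its speed limit or range.

## Robot

A 7-joint arm with a two-finger parallel gripper is mounted at the origin on the work surface. World frame = base frame: x ahead of the robot, y to its left, z up, the work surface at z = 0. Lengths are in m, angles in rad, forces in N, time in s.
With the tool pointing down it reaches from about 0.425 to 0.875 m from the base axis. Payload 4.7 kg.
Tool frame: the origin (TCP) lies at the very end of the fingers, on their centre line; the grasp point (between the pads) lies 19 mm behind it; z points along the fingers, y is the line along which they close (so a half turn about z gives the same grasp; the last joint's range is limited). The gripper opens to 87 mm and grips with 3 to 60 N. Pads are 19 mm wide; open, the fingers measure 117 mm over their backs; the gripper's body (75 mm by 190 mm) begins 51 mm behind the grasp point.
Start: joints at [1.161, 0.321, -0.07, 1.45, 0.023, 1.371, -0.057], TCP at [0.267, -0.593, 0.223] pointing down, gripper open.
Joint ranges: [-2.86, 2.86], [-0.3, 2.09], [-1.38, 1.24], [0.06, 2.45], [-1.56, 4.7], [0.09, 2.05], [-2.69, 2.69]. Speed limits (rad/s): [2.57, 2.57, 3.14, 3.14, 3.14, 3.14, 3.14].

## Interface

Orientations are given as a rotation vector (axis times angle).
In Python, from bench import ctrl, imaging, ticket gives the robot as it stands.
- The arm moves only by the tool jog_arm, never from a script. Its argument "rows" is text: rows parted by semicolons, each of 7 numbers parted by spaces: the shift along the tool's x, y, z in cm, then the turn, a rotation vector about the tool's x, y, z in rad, then the closure, from -1 (fully open) to 1 (shut), so that 0 is half open. A call has 1 to 5 rows; each row shifts and turns the commanded pose from where the row before left it, along the tool's axes as they then stand; what a row does not reach is not made up. A row lasts 1/8 s, in which the tool goes at most 62.5 mm and 10.7 degrees, less where a joint would pass 70% of its speed; a pose out of reach is approached as far as the arm can. A call with a gripper value outside its range is refused whole. The fingers move at their own pace and stop on an object; "force" is the grip in N (left out, the last holds). Time passes only in rows, so rows that do not move let the fingers close. It gives the time, the measured TCP pose, the force, the opening and the grip force at its end, in the units of the state.
- ctrl.get_state(): the state, without advancing time (a new reading comes with each control period).
- imaging.get_image(name): name is "scene" or "top" or "wrist"; returns a dict with "img" (420x560x3 uint8, blue, green, red), "vertical_fov" (degrees; the focal length in pixels is half the picture's height over the tangent of half this angle, whatever the lens; pixels are square), "cx", "cy" (the principal point, pixels), "k1" (the pictures are not rectified: a ray, as slopes to the right and down, at radius r is drawn at 1 + k1 r^2 times it, then the intrinsics apply), "origin" and "orientation" of the camera in the world. Camera axes: x right, y down, z forward; pixel columns grow to the right and rows downward; lengths in m; the calibration is good to about 2 mm. A picture is of the moment at which its call begins. There is no depth.
- ticket.close_job(): hands the job in; it is judged then, once.
The state is a dict: "time": time; "joint_positions": joint angles; "qd": joint speeds; "joint_torque": joint torques, N m; "position": TCP position; "tool_rot": TCP orientation; "ft_force": force on the tool from outside, world axes, zero at the start; "torque": the same for the moment, N m; "grip_width": opening from 0.0 (shut) to 1.0 (fully open); "grip_force": force on a finger pad.
Only numpy, scipy, OpenCV 4.12 (cv2) and the standard library are available. Lean on these libraries where they do the work, as an engineer would, in place of code of your own. Each camera call takes 0.05 s, during which the arm holds its last target. There are 200 camera calls.

## Working session

There is one attempt and no reset: what is moved stays moved. The work goes in short steps, Python scripts to look and compute and a tool call to move; the robot and the scene stay as the last step left them, time stands still between calls to the robot, and variables do not carry over. Pictures are saved under pics/ and viewed, at most 10 in all, crops included, and the job is handed in when it is done.

Besides the shell and the picture viewer there is one more tool, called by a JSON object that holds its "api" and its "payload", one argument or row to a line. jog_arm: Moves the arm, as the interface text tells. Its arguments: {"type":"object","properties":{"rows":{"type":"string"},"force":{"type":"number"}},"required":["rows"]}

```bash
mkdir -p pics
cat > h.py <<'E'
import numpy as np, cv2, sys
from scipy.spatial.transform import Rotation as R
from bench import ctrl, imaging, ticket
def get(n,save=None):
    d=imaging.get_image(n)
    if save: cv2.imwrite('pics/'+save+'.png',d['img'])
    return d
def mat(o):
    o=np.array(o,float)
    return o if o.shape==(3,3) else R.from_rotvec(o).as_matrix()
def K(d):
    f=d['img'].shape[0]/2/np.tan(np.radians(d['vertical_fov'])/2)
    return np.array([[f,0,d['cx']],[0,f,d['cy']],[0,0,1]])
def rays(d,px):
    px=np.array(px,float).reshape(-1,1,2)
    u=cv2.undistortPoints(px,K(d),np.array([d['k1'],0,0,0.])).reshape(-1,2)
    v=np.c_[u,np.ones(len(u))]@mat(d['orientation']).T
    return np.array(d['origin']),v
def onz(d,px,z):
    o,v=rays(d,px); return o+v*((z-o[2])/v[:,2])[:,None]
def proj(d,P):
    Rm=mat(d['orientation']); t=-Rm.T@np.array(d['origin'])
    return cv2.projectPoints(np.array(P,float).reshape(-1,3),cv2.Rodrigues(Rm.T)[0],t,K(d),np.array([d['k1'],0,0,0.]))[0].reshape(-1,2)
def tri(d1,p1,d2,p2):
    A=np.zeros((3,3));b=np.zeros(3)
    for d,p in((d1,p1),(d2,p2)):
        o,v=rays(d,p);v=v[0]/np.linalg.norm(v[0]);M=np.eye(3)-np.outer(v,v);A+=M;b+=M@o
    return np.linalg.solve(A,b)
E
python3 - <<'E'
from h import *
for n in('scene','top','wrist'):
    d=get(n,n+'0'); print(n,d['vertical_fov'],d['cx'],d['cy'],d['k1'],d['origin'],d['orientation'])
print(ctrl.get_state())
a=[cv2.imread(f'pics/{n}0.png') for n in('scene','top')]
E
```

```text
scene 56.658190466956285 278.73919714596263 214.42753619300453 -0.03249923380859003 [0.97789818 0.01465102 0.65298367] [-1.95494601 -1.73604119  0.54861507]
top 44.46254305080337 283.5917455515448 207.0426331732508 -0.0009702432801967371 [0.40893876 0.03872854 1.00847899] [-2.07965593  2.14002193 -0.14288565]
wrist 59.28483902560421 277.00321357637966 211.0280148404756 -0.05826852230237796 [ 0.33947721 -0.56023082  0.38386365] [ 2.42742785 -1.56608512 -0.2314235 ]
{'time': 0.15, 'joint_positions': array([ 1.16113451,  0.32162968, -0.07007968,  1.4514068 ,  0.02262351,
        1.37078155, -0.05692271]), 'qd': array([ 1.18850622e-04, -2.44316563e-03,  8.05884180e-04, -4.02867585e-03,
       -5.45149112e-05,  1.67821622e-03, -4.10466063e-04]), 'joint_torque': array([-1.83650200e-04, -4.91796005e+01, -4.04622238e-01, -3.12878788e+01,
       -6.39969553e-02,  4.03494341e-02,  9.44897306e-05]), 'position': array([ 0.26705091, -0.59215042,  0.22172165]), 'tool_rot': array([-3.06998809e+00, -6.60386779e-01,  6.44144666e-04]), 'ft_force': array([ 0.1210122 , -0.70334782, -0.54666921]), 'torque': array([ 0.00818896,  0.03714465, -0.03165206]), 'grip_force': 0.0, 'grip_width': 1.0050243485535146}
```

View pics/scene0.png

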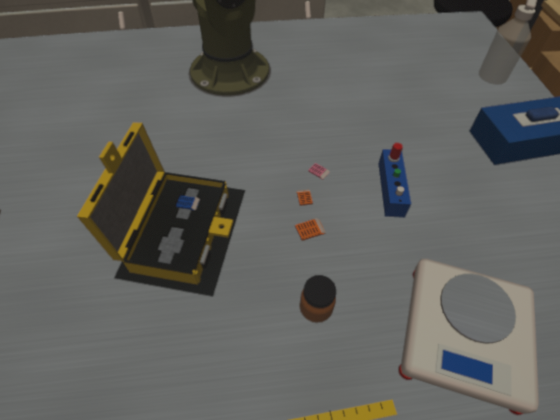

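View pics/top0.png

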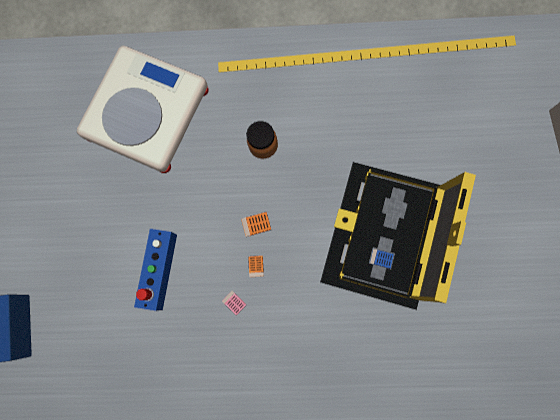

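The scene view shows the case on the left with its lid upright. In the top view I see the small orange cassette at (256,265), the empty grey cross at (397,207), the lug hole near (346,219) and the pin's red knob at (142,295). Next I'll measure these.

```bash
cat >> h.py <<'E'
def blobs(img,lo,hi,amin=15):
    h=cv2.cvtColor(img,cv2.COLOR_BGR2HSV); m=cv2.inRange(h,np.array(lo),np.array(hi))
    n,_,s,c=cv2.connectedComponentsWithStats(m)
    return m,[(c[i].round(1).tolist(),s[i].tolist()) for i in range(1,n) if s[i][4]>=amin]
E
python3 - <<'E'
from h import *
T=get('top');S=get('scene')
for nm,lo,hi in(('orange',(5,150,120),(18,255,255)),('red',(0,150,90),(4,255,255)),('redhi',(172,150,90),(180,255,255)),('yellow',(20,150,100),(35,255,255)),('grey',(0,0,75),(180,60,140)),('green',(45,100,60),(85,255,255))):
    for n,d in(('top',T),('scene',S)):
        m,b=blobs(d['img'],lo,hi); print(nm,n,[x for x in b if x[1][4]<4000][:14])
c=T['img'][150:320,310:490]; cv2.imwrite('pics/c1.png',cv2.resize(c,None,fx=3.5,fy=3.5,interpolation=cv2.INTER_CUBIC))
E
```

```text
orange top [([258.1, 223.3], [246, 212, 25, 23, 308]), ([255.5, 263.8], [249, 256, 14, 17, 210])]
orange scene [([304.1, 197.4], [298, 192, 14, 12, 94]), ([308.2, 229.0], [296, 220, 26, 19, 254])]
red top [([141.6, 294.0], [136, 289, 12, 11, 94])]
red scene [([397.5, 146.2], [393, 143, 9, 7, 44])]
redhi top []
redhi scene []
yellow top [([366.6, 53.4], [219, 36, 297, 36, 2601]), ([368.5, 171.6], [367, 169, 4, 7, 15]), ([455.0, 238.1], [435, 172, 41, 131, 1224]), ([428.1, 242.6], [412, 188, 33, 109, 721]), ([345.7, 219.7], [334, 209, 24, 23, 359]), ([454.1, 233.1], [453, 230, 3, 7, 18]), ([341.1, 274.3], [340, 271, 4, 8, 15])]
yellow scene [([128.2, 138.8], [117, 123, 25, 35, 252]), ([105.6, 149.7], [100, 142, 12, 16, 74]), ([112.1, 157.4], [110, 155, 5, 6, 25]), ([94.8, 194.8], [78, 168, 35, 50, 422]), ([139.4, 213.5], [118, 171, 46, 87, 574]), ([220.3, 225.9], [209, 217, 24, 19, 320]), ([194.7, 271.7], [193, 270, 5, 4, 16]), ([357.6, 412.4], [293, 400, 103, 20, 989])]
grey top [([283.6, 11.8], [269, 0, 29, 27, 395]), ([268.5, 18.7], [265, 15, 8, 9, 31]), ([154.7, 31.1], [146, 28, 15
[... 406 characters left out ...]
2]), ([403.5, 173.6], [352, 161, 105, 24, 106])]
grey scene [([256.0, 79.3], [252, 77, 9, 6, 44]), ([204.1, 82.8], [200, 80, 9, 7, 48]), ([537.2, 119.0], [513, 108, 47, 19, 216]), ([392.6, 159.2], [388, 155, 11, 7, 29]), ([399.5, 190.6], [396, 186, 8, 10, 42]), ([193.2, 197.9], [185, 189, 15, 21, 134]), ([222.5, 200.3], [219, 194, 8, 14, 59]), ([183.3, 212.9], [178, 209, 12, 9, 82]), ([170.3, 244.8], [159, 228, 23, 34, 473]), ([204.2, 253.9], [200, 245, 9, 18, 79]), ([466.9, 367.3], [440, 349, 54, 37, 249]), ([451.9, 376.8], [440, 373, 24, 8, 27]), ([493.1, 389.6], [472, 383, 39, 13, 66])]
green top [([151.0, 268.4], [147, 265, 9, 8, 47])]
green scene [([397.1, 171.2], [394, 168, 7, 7, 33])]
```

View pics/c1.png

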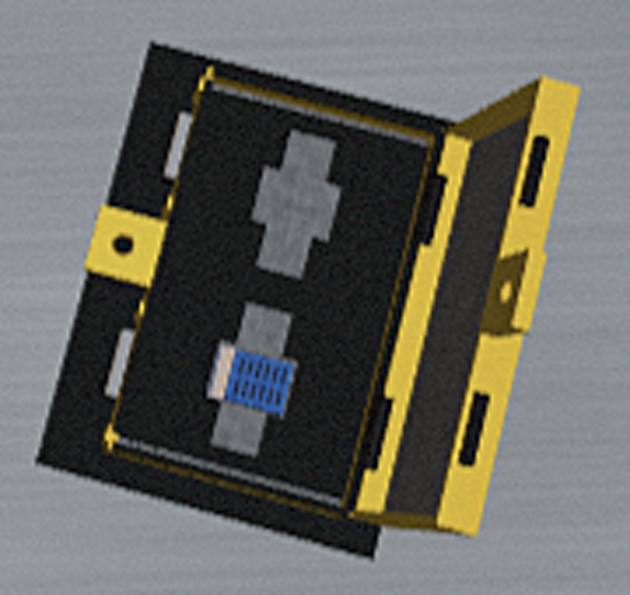

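The crop shows the pocket centre at (298,204), which is full-image (395.1,208.3). The lug hole is at (123,244), or (345.1,219.7). The lid is upright on the right.

Run:
```python
from h import *
T=get('top');S=get('scene');W=get('wrist')
pk=onz(T,[395.1,208.3],.024)[0]; bh=onz(T,[345.1,219.7],.041)[0]
print('pocket',pk,'bh',bh)
v=pk-bh; print('dist',np.hypot(*v[:2]),'exp',np.hypot(86,50)); yaw=np.arctan2(v[1],v[0])-np.arctan2(50,86); print('case yaw',yaw)
print('scene pocket',onz(S,[170.3,244.8],.024)[0])
pn=onz(T,[141.6,294.0],.084)[0]; print('pin',pn,'pin tri',tri(T,[141.6,294.0],S,[397.5,146.2]))
print('green',onz(T,[151,268.4],.059)[0])
h=cv2.cvtColor(T['img'],cv2.COLOR_BGR2HSV)
m=cv2.inRange(h,(0,45,120),(22,255,255))
m=cv2.morphologyEx(m,cv2.MORPH_CLOSE,np.ones((3,3)))
for c in cv2.findContours(m,0,2)[0]:
    if cv2.contourArea(c)>60: print('or',cv2.minAreaRect(c),onz(T,cv2.minAreaRect(c)[0],.005)[0])
st=ctrl.get_state();Rt=mat(st['tool_rot'])
print('tool R\n',Rt.round(3)); print('cam in tool',Rt.T@(W['origin']-st['position']),'\n',(Rt.T@mat(W['orientation'])).round(3))
```

```text
pocket [ 0.57577933 -0.13760285  0.024     ] bh [ 0.55403399 -0.03924237  0.041     ]
dist 0.10073551824421731 exp 99.4786409235671
case yaw -1.8798453062458238
scene pocket [ 0.57610939 -0.13540898  0.024     ]
pin [0.42409627 0.33441397 0.084     ] pin tri [0.4244461  0.33664368 0.08112647]
green [0.47107807 0.32583001 0.059     ]
or ((141.75001525878906, 293.7500305175781), (9.192387580871582, 9.899495124816895), 45.0) [0.42586551 0.35939648 0.005     ]
or ((255.51947021484375, 265.8113098144531), (21.146242141723633, 14.284627914428711), 86.42366790771484) [0.47402228 0.13591663 0.005     ]
or ((255.56422424316406, 223.88076782226562), (19.44387435913086, 26.81913948059082), 73.3007583618164) [0.5566175  0.13457608 0.005     ]
tool R
 [[ 0.912  0.411 -0.   ]
 [ 0.411 -0.912  0.   ]
 [-0.    -0.    -1.   ]]
cam in tool [ 0.07911271  0.00048075 -0.16218781] 
 [[ 0.001 -0.958 -0.287]
 [ 1.     0.001  0.   ]
 [-0.    -0.287  0.958]]
```

```bash
cat >> h.py <<'E'
def delta(p,yaw=None):
    s=ctrl.get_state();Rt=mat(s['tool_rot']);y=np.arctan2(Rt[1,0],Rt[0,0])
    print('t',s['time'],'pos',s['position'].round(4),'yaw',y.round(4),'tilt',Rt[:,2].round(3))
    print('shift tool cm',(Rt.T@(np.array(p)-s['position'])*100).round(2),'turn z',None if yaw is None else round(-((yaw-y+np.pi)%(2*np.pi)-np.pi),3))
E
python3 - <<'E'
from h import *
T=get('top')
a=np.radians(86.42); c=np.array([255.52,265.81]);u=np.array([np.cos(a),np.sin(a)])*10
p=onz(T,[c+u,c-u],.005); print('cass long axis yaw',np.arctan2(*(p[1]-p[0])[1::-1]))
delta([.474,.136,.26],0.)
E
```

```text
cass long axis yaw 0.047760934471494064
t 0.45 pos [ 0.2673 -0.5925  0.2225] yaw 0.4238 tilt [-0.  0. -1.]
shift tool cm [ 48.8  -57.91  -3.75] turn z 0.424
```

{"api": "jog_arm", "payload": {
  "rows": "3.2 -3.8 -2.5 0 0 0 -1; 3.75 -4.45 -1.25 0 0 0 -1; 3.75 -4.45 0 0 0 0 -1; 3.75 -4.45 0 0 0 0 -1; 3.75 -4.45 0 0 0 0 -1"
}}

```text
time: 1.08
position: [0.3448, -0.3189, 0.2604]
tool_rot: [3.07, 0.661, 0.001]
ft_force: [1.0, -0.6, 0.5]
grip_width: 1.002
grip_force: 0.0
```

{"api": "jog_arm", "payload": {
  "rows": "3.75 -4.45 0 0 0 0 -1; 3.75 -4.45 0 0 0 0 -1; 3.75 -4.45 0 0 0 0 -1; 3.75 -4.45 0 0 0 0 -1; 3.75 -4.45 0 0 0 0 -1"
}}

```text
time: 1.7
position: [0.4241, -0.039, 0.2604]
tool_rot: [3.07, 0.66, 0.002]
ft_force: [1.3, -0.3, -0.3]
grip_width: 0.999
grip_force: 0.0
```

```bash
python3 -c "
from h import *
delta([.474,.136,.12],.048)"
```

```text
t 1.7 pos [ 0.4241 -0.039   0.2604] yaw 0.4236 tilt [ 0.001 -0.001 -1.   ]
shift tool cm [ 11.74 -13.92  14.03] turn z 0.376
```

{"api": "jog_arm", "payload": {
  "rows": "3.5 -4.2 2 0 0 0 -0.5; 3.5 -4.2 3 0 0 0 -0.5; 2 -2.5 4 0 0 0.18 -0.5; 0 0 4 0 0 0.18 -0.3; 0 0 0 0 0 0 -0.2"
}}

```text
time: 2.33
position: [0.4581, 0.0929, 0.1307]
tool_rot: [3.139, 0.126, -0.01]
ft_force: [-0.1, -0.6, 0.4]
grip_width: 0.637
grip_force: 0.0
```

Run:
```python
from h import *
delta([.474,.136,.12],.048)
W=get('wrist','w1')
print(proj(W,[.474,.136,.005]))
m,b=blobs(W['img'],(5,130,90),(20,255,255),100);print(b)
```

```text
t 2.325 pos [0.4581 0.0929 0.1307] yaw 0.0802 tilt [-0.006 -0.    -1.   ]
shift tool cm [ 1.94 -4.17  1.06] turn z 0.032
[[223.86837782 178.36817308]]
[([237.0, 66.1], [204, 36, 66, 62, 2730]), ([224.3, 172.4], [207, 152, 36, 42, 1355]), ([141.8, 315.4], [133, 284, 24, 63, 745]), ([413.2, 316.5], [399, 285, 23, 62, 618]), ([376.3, 371.3], [172, 356, 386, 26, 6512])]
```

View pics/w1.png

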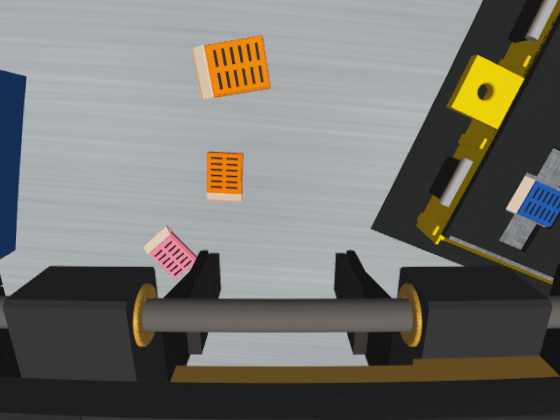

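The wrist view shows the small cassette at about (225,176), spanning columns 206–243 and rows 151–201, and nearly aligned with the tool. The pink one is clear of the finger paths.

Run:
```python
from h import *
W=get('wrist')
h=cv2.cvtColor(W['img'],cv2.COLOR_BGR2HSV)
m=cv2.inRange(h,(3,40,120),(22,255,255)); m=cv2.morphologyEx(m,cv2.MORPH_CLOSE,np.ones((5,5)))
for c in cv2.findContours(m,0,2)[0]:
    r=cv2.minAreaRect(c)
    if 1000<cv2.contourArea(c)<2600 and r[0][1]<240:
        P=onz(W,cv2.boxPoints(r),.005); print(r); print(P.round(4),P.mean(0))
        print([np.linalg.norm(P[i]-P[i-1]).round(4) for i in range(4)],[np.arctan2(*(P[i]-P[i-1])[1::-1]).round(3) for i in range(4)])
        g=P.mean(0)
delta([g[0],g[1],.04],.05)
```

```text
((224.5, 178.49998474121094), (34.99999237060547, 48.99999237060547), 0.0)
[[0.4542 0.1491 0.005 ]
 [0.4942 0.1503 0.005 ]
 [0.4964 0.1228 0.005 ]
 [0.4565 0.1206 0.005 ]] [0.4753256  0.13571391 0.005     ]
[np.float64(0.0286), np.float64(0.04), np.float64(0.0276), np.float64(0.0399)] [np.float64(1.652), np.float64(0.028), np.float64(-1.492), np.float64(-3.087)]
t 2.425 pos [0.4611 0.0927 0.1339] yaw 0.0798 tilt [ 0.001 -0.    -1.   ]
shift tool cm [ 1.76 -4.18  9.39] turn z 0.03
```

{"api": "jog_arm", "payload": {
  "rows": "0.9 -2.1 2 0 0 0.03 -0.1; 0.9 -2.1 3 0 0 0 -0.1; 0 0 2 0 0 0 -0.1; 0 0 2.4 0 0 0 -0.1; 0 0 0 0 0 0 -0.1"
}}

```text
time: 3.05
position: [0.4752, 0.1343, 0.0384]
tool_rot: [3.139, 0.073, -0.004]
ft_force: [0.6, -0.1, 0.6]
grip_width: 0.548
grip_force: 0.0
```

Run:
```python
from h import *
delta([.4753,.1357,.003],.045)
```

```text
t 3.05 pos [0.4752 0.1343 0.0384] yaw 0.0468 tilt [-0.002 -0.002 -1.   ]
shift tool cm [ 0.02 -0.14  3.54] turn z 0.002
```

{"api": "jog_arm", "payload": {
  "rows": "0 -0.1 2 0 0 0 -0.1; 0 0 1.5 0 0 0 -0.1; 0 0 0 0 0 0 0.3; 0 0 0 0 0 0 0.6; 0 0 0 0 0 0 0.6",
  "force": 10
}}

```text
time: 3.68
position: [0.4763, 0.137, 0.0043]
tool_rot: [3.14, 0.074, 0.001]
ft_force: [-0.4, -0.8, -0.6]
grip_width: 0.316
grip_force: 10.0
```

{"api": "jog_arm", "payload": {
  "rows": "0 0 0 0 0 0 0.6; 0 0 -1 0 0 0 0.6; 0 0 -3 0 0 0 0.6; 0 0 -4 0 0 0 0.6; 0 0 -4 0 0 0 0.6"
}}

```text
time: 4.3
position: [0.4757, 0.1372, 0.1257]
tool_rot: [3.14, 0.075, 0.0]
ft_force: [0.5, -1.0, 0.2]
grip_width: 0.317
grip_force: 10.0
```

Run:
```python
from h import *
W=get('wrist','w2')
delta([.5758,-.137,.12],1.262)
```

```text
t 4.35 pos [0.479  0.1385 0.1307] yaw 0.0481 tilt [ 0.008  0.    -1.   ]
shift tool cm [ 8.33 27.98  1.15] turn z -1.214
```

View pics/w2.png

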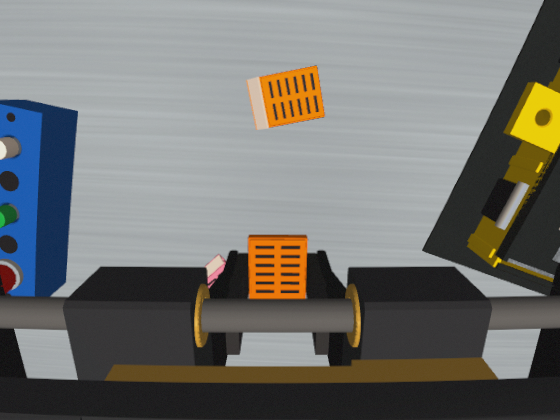

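The cassette is held squarely between the pads at (277,268).

{"api": "jog_arm", "payload": {
  "rows": "1.65 5.6 0 0 0 0 0.6; 1.65 5.6 0 0 0 0 0.6; 0 0 0 0 0 -0.175 0.6; 0 0 0 0 0 -0.175 0.6; 0 0 0 0 0 -0.175 0.6"
}}

```text
time: 4.97
position: [0.5142, 0.0266, 0.1244]
tool_rot: [3.011, 0.894, 0.0]
ft_force: [0.4, -0.1, 0.4]
grip_width: 0.317
grip_force: 10.0
```

{"api": "jog_arm", "payload": {
  "rows": "0 0 0 0 0 -0.175 0.6; 0 0 0 0 0 -0.175 0.6; 0 0 0 0 0 -0.175 0.6; 0 0 0 0 0 -0.16 0.6; 0 0 0 0 0 0 0.6"
}}

```text
time: 5.6
position: [0.5141, 0.0267, 0.1243]
tool_rot: [2.542, 1.845, -0.0]
ft_force: [0.1, 0.4, -0.7]
grip_width: 0.32
grip_force: 10.0
```

Run:
```python
from h import *
W=get('wrist','w3')
delta([.5758,-.137,.12],1.262)
print(proj(W,[[.5758,-.137,.024],[.554,-.0392,.041]]))
```

```text
t 5.65 pos [0.5141 0.0267 0.1243] yaw 1.254 tilt [ 0.    -0.001 -1.   ]
shift tool cm [-13.63  10.96   0.44] turn z -0.008
[[402.7692805  362.26346683]
 [354.81681415 282.48708944]]
```

View pics/w3.png

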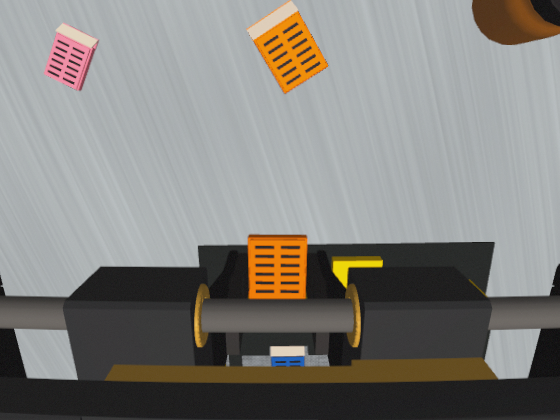

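The camera looks away from the case at this yaw, and the tool hides the pocket. I'll hover high behind the pocket so the camera sees the case.

{"api": "jog_arm", "payload": {
  "rows": "0 0 -5 0 0 0 0.6; 0 0 -5 0 0 0 0.6; -4 2.3 -4.6 0 0 0 0.6; -5.2 3 0 0 0 0 0.6; -5.2 3 0 0 0 0 0.6"
}}

```text
time: 6.28
position: [0.5489, -0.1357, 0.2695]
tool_rot: [2.541, 1.842, 0.0]
ft_force: [-0.7, 0.5, -0.0]
grip_width: 0.322
grip_force: 10.0
```

{"api": "jog_arm", "payload": {
  "rows": "-5.2 2.7 0 0 0 -0.008 0.6; 0 0 0 0 0 0 0.6; 0 0 0 0 0 0 0.6; 0 0 0 0 0 0 0.6"
}}

```text
time: 6.78
position: [0.5581, -0.1898, 0.2686]
tool_rot: [2.532, 1.859, -0.0]
ft_force: [0.1, -0.0, -0.2]
grip_width: 0.317
grip_force: 10.0
```

Run:
```python
from h import *
W=get('wrist','w4')
delta([.5758,-.137,.27],1.262)
print(proj(W,[[.5758,-.137,.024],[.554,-.0392,.041]]))
```

```text
t 6.825 pos [ 0.5581 -0.1899  0.2686] yaw 1.2671 tilt [ 0.    -0.001 -1.   ]
shift tool cm [ 5.58  0.11 -0.14] turn z 0.005
[[277.45309465 122.96704438]
 [226.32494077  33.72909006]]
```

View pics/w4.png

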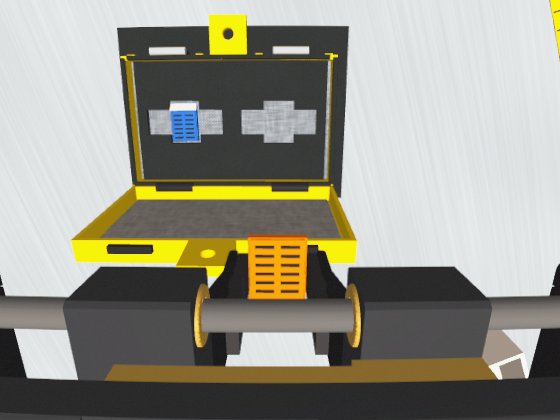

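The pocket shows at about (279,121), the lug hole at (228,34), and the case edges are nearly level in the image. I'll refine these with masks.

Run:
```python
from h import *
W=get('wrist');I=W['img']
h=cv2.cvtColor(I,cv2.COLOR_BGR2HSV)
m=cv2.inRange(h,(0,0,110),(180,60,255)); roi=np.zeros_like(m);roi[92:152,236:322]=255;m&=roi
m=cv2.morphologyEx(m,cv2.MORPH_CLOSE,np.ones((5,5)))
c=max(cv2.findContours(m,0,2)[0],key=cv2.contourArea); x,y,w,hh=cv2.boundingRect(c); M=cv2.moments(c)
print('pocket bbox',x,y,w,hh,'cent',M['m10']/M['m00'],M['m01']/M['m00'],'mar',cv2.minAreaRect(c))
pk=onz(W,[[M['m10']/M['m00'],M['m01']/M['m00']],[x+w/2-.5,y+hh/2-.5]],.024);print(pk)
L=onz(W,[[x-.5,120],[x+w-.5,120],[278,y-.5],[278,y+hh-.5]],.024); print('sizes',np.linalg.norm(L[0]-L[1]),np.linalg.norm(L[2]-L[3]))
y2=cv2.inRange(h,(20,120,80),(35,255,255));s=255-y2[18:50,214:243]
n,_,st,ce=cv2.connectedComponentsWithStats(s)
for i in range(1,n):
    print('hole',st[i],ce[i]+[214,18],onz(W,ce[i]+[214,18],.041))
# yaw from front wall inner edge (foam top z=.042 rim)
e=onz(W,[[150,185.5],[330,184.5]],.042);
def edge(col,r0,r1): return r0+np.argmax(np.abs(np.diff(y2[r0:r1,col].astype(int))))
cols=np.arange(205,260,5); 
pts=[(c_,edge(c_,178,192)) for c_ in cols]; print(pts[::5])
lug=y2[16:50,:]; rr=[(np.where(y2[r,200:260])[0][[0,-1]]+200) for r in range(20,46,4)]; print(rr)
A=onz(W,[[rr[0][0],20],[rr[-1][0],44],[rr[0][1],20],[rr[-1][1],44]],.041); print('lug side yaw',np.arctan2(*(A[0]-A[1])[1::-1]),np.arctan2(*(A[2]-A[3])[1::-1]))
b=pk[0];
s=ctrl.get_state();Rt=mat(s['tool_rot'])
f=onz(W,[[277,236]],s['position'][2]+.003)[0]; print('held front edge in tool',Rt.T@(f-s['position']))
```

```text
pocket bbox 241 100 76 43 cent 278.19101531315766 120.9640031932651 mar ((278.5, 121.0), (42.0, 75.0), 90.0)
[[ 0.5771708  -0.13545087  0.024     ]
 [ 0.57747688 -0.13558623  0.024     ]]
sizes 0.08177326099126332 0.04534051189417497
hole [10 11  9 10 73] [227.84931507  33.45205479] [[ 0.55547115 -0.03964587  0.041     ]]
[(np.int64(205), np.int64(178)), (np.int64(230), np.int64(178)), (np.int64(255), np.int64(178))]
[array([209, 245]), array([209, 246]), array([208, 246]), array([209, 246]), array([209, 246]), array([209, 246]), array([209, 246])]
lug side yaw 1.2261409427386292 1.2930887231411465
held front edge in tool [ 0.0192186   0.00044915 -0.00301911]
```

```bash
python3 -c "
from h import *
delta([.5764,-.1347,.06],1.2655)"
```

```text
t 6.875 pos [ 0.558  -0.1902  0.2686] yaw 1.267 tilt [ 0.    -0.001 -1.   ]
shift tool cm [ 5.87  0.08 20.85] turn z 0.001
```

{"api": "jog_arm", "payload": {
  "rows": "3 0 0 0 0 0 0.6; 2.9 0.1 2 0 0 0 0.6; 0 0 6 0 0 0 0.6; 0 0 6 0 0 0 0.6; 0 0 3 0 0 0 0.6"
}}

```text
time: 7.5
position: [0.5745, -0.1349, 0.095]
tool_rot: [-2.531, -1.857, 0.005]
ft_force: [0.8, 0.6, 0.2]
grip_width: 0.317
grip_force: 10.0
```

{"api": "jog_arm", "payload": {
  "rows": "0 0 2 0 0 0 0.6; 0 0 1.4 0 0 0 0.6; 0 0 0 0 0 0 0.6; 0 0 0 0 0 0 0.6"
}}

```text
time: 8.0
position: [0.5775, -0.1361, 0.0654]
tool_rot: [2.532, 1.856, 0.001]
ft_force: [-0.8, 0.1, -0.0]
grip_width: 0.313
grip_force: 10.0
```

```bash
python3 -c "
from h import *
delta([.5764,-.1347,.0285],1.2655)"
```

```text
t 8.0 pos [ 0.5775 -0.1361  0.0654] yaw 1.265 tilt [ 0.002 -0.001 -1.   ]
shift tool cm [ 0.1  -0.16  3.69] turn z -0.001
```

{"api": "jog_arm", "payload": {
  "rows": "0.1 -0.1 1.2 0 0 0 0.6; 0 0 1.2 0 0 0 0.6; 0 0 0 0 0 0 0.6; 0 0 0 0 0 0 0.6"
}}

```text
time: 8.5
position: [0.5759, -0.1346, 0.04]
tool_rot: [-2.534, -1.857, 0.001]
ft_force: [0.4, 0.3, -0.1]
grip_width: 0.318
grip_force: 10.0
```

```bash
python3 -c "
from h import *
delta([.5764,-.1347,.0285],1.2655)"
```

```text
t 8.5 pos [ 0.5759 -0.1346  0.04  ] yaw 1.2651 tilt [-0. -0. -1.]
shift tool cm [0.01 0.05 1.15] turn z -0.0
```

{"api": "jog_arm", "payload": {
  "rows": "0 0.05 0.5 0 0 0 0.6; 0 0 0.4 0 0 0 0.6; 0 0 0.2 0 0 0 0.6; 0 0 0.1 0 0 0 0.6; 0 0 0 0 0 0 0.6"
}}

```text
time: 9.12
position: [0.5762, -0.1348, 0.0283]
tool_rot: [2.534, 1.857, -0.001]
ft_force: [-1.2, 0.4, 3.4]
grip_width: 0.319
grip_force: 10.0
```

```bash
python3 -c "
from h import *
delta([.5764,-.1347,.0285],1.2655)"
```

```text
t 9.125 pos [ 0.5762 -0.1348  0.0283] yaw 1.265 tilt [-0.001 -0.001 -1.   ]
shift tool cm [ 0.02  0.02 -0.02] turn z -0.001
```

{"api": "jog_arm", "payload": {
  "rows": "0 0 0 0 0 0 0.15; 0 0 0 0 0 0 0.1; 0 0 0 0 0 0 0.1; 0 0 -1 0 0 0 0.1; 0 0 -2 0 0 0 0.1"
}}

```text
time: 9.75
position: [0.5759, -0.1347, 0.0586]
tool_rot: [-2.533, -1.857, 0.002]
ft_force: [-0.7, 0.8, 0.7]
grip_width: 0.447
grip_force: 0.0
```

{"api": "jog_arm", "payload": {
  "rows": "0 0 -6 0 0 0 0.5; 0 0 -6 0 0 0 1; 0 0 -6 0 0 0 1; 0 0 -3 0 0 0 1"
}}

```text
time: 10.25
position: [0.5779, -0.1341, 0.2739]
tool_rot: [2.528, 1.855, 0.005]
ft_force: [-0.1, -1.1, -0.7]
grip_width: 0.08
grip_force: 0.0
```

Run:
```python
from h import *
T=get('top');S=get('scene')
a=cv2.resize(T['img'][150:300,310:460],(390,390),interpolation=2);b=cv2.resize(S['img'][170:300,110:240],(390,390),interpolation=2)
cv2.imwrite('pics/c5.png',np.hstack([a,b])); delta([.558,-.19,.26])
```

```text
t 10.35 pos [ 0.5787 -0.1343  0.2741] yaw 1.2655 tilt [ 0.008 -0.003 -1.   ]
shift tool cm [-5.94 -0.31  1.41] turn z None
```

View pics/c5.png

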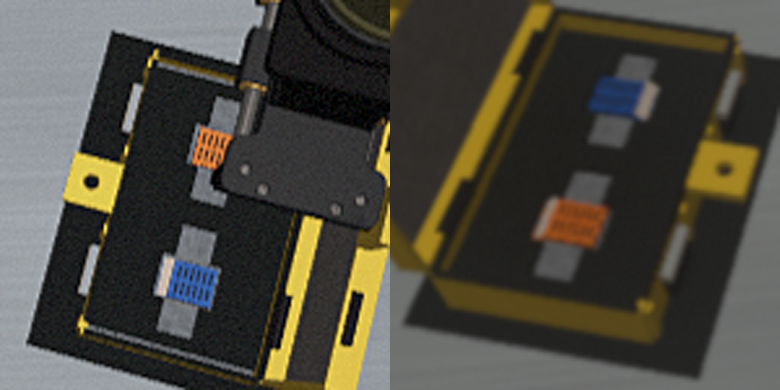

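The cassette seems to sit in the cut-out, in the same attitude as the blue one. I'll confirm with the wrist camera on the way to the back of the lid.

{"api": "jog_arm", "payload": {
  "rows": "-3 0 0 0 0 0 1; -2.5 0 0 0 0 0 1; 0 0 0 0 0 0 1; 0 0 0 0 0 0 1"
}}

```text
time: 10.85
position: [0.5599, -0.1857, 0.2681]
tool_rot: [-2.532, -1.858, -0.0]
ft_force: [-0.5, 0.5, 0.8]
grip_width: 0.006
grip_force: 0.0
```

Run:
```python
from h import *
W=get('wrist','w6');I=W['img']
h=cv2.cvtColor(I,cv2.COLOR_BGR2HSV)
m,b=blobs(I,(5,130,90),(18,255,255),200);print(b)
for c,s in b:
    if s[4]<2500 and c[1]<200: print('orange part',onz(W,c,.031),'bbox',s)
m,b=blobs(I,(100,130,60),(125,255,255),200);
for c,s in b:
    if c[1]<200: print('blue part',c,s,onz(W,c,.031))
print('blue expected at pocket -100mm y')
y2=cv2.inRange(h,(20,120,80),(35,255,255)); ys,xs=np.where(y2[200:300]); print('lid edge yellow rows',[ (r,int((y2[r]>0).sum())) for r in range(205,300,6)])
cv2.imwrite('pics/c6.png',cv2.resize(I[0:300,60:400],None,fx=2,fy=2))
delta([.482,-.270,.27],1.2655)
```

```text
[]
blue part [184.2, 129.9] [171, 115, 27, 31, 677] [[ 0.48075472 -0.10913869  0.031     ]]
blue expected at pocket -100mm y
lid edge yellow rows [(205, 31), (211, 32), (217, 33), (223, 34), (229, 37), (235, 37), (241, 39), (247, 285), (253, 185), (259, 222), (265, 240), (271, 0), (277, 0), (283, 0), (289, 4), (295, 3)]
t 10.9 pos [ 0.5601 -0.1854  0.2682] yaw 1.2671 tilt [-0.  0. -1.]
shift tool cm [-10.41  -4.92  -0.18] turn z 0.002
```

View pics/c6.png

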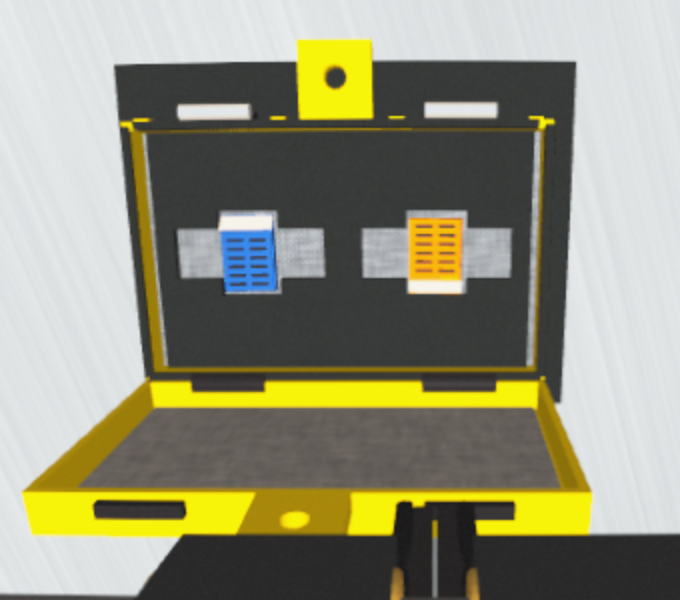

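The orange cassette lies squarely in its cut-out (crop (436,255)). Now I'll go behind the lid.

{"api": "jog_arm", "payload": {
  "rows": "-4 -2 0 0 0 0 1; -4 -2 0 0 0 0 1; -2.4 -0.9 0 0 0 0 1; 0 0 5 0 0 0 1; 0 0 6 0 0 0 1"
}}

```text
time: 11.52
position: [0.4832, -0.2714, 0.1584]
tool_rot: [2.53, 1.856, 0.001]
ft_force: [0.6, -0.1, -0.6]
grip_width: 0.006
grip_force: 0.0
```

Run:
```python
from h import *
delta([.482,-.270,.155],1.2655)
H=np.array([.509,-.1843,.043]);tx=np.array([.300,.954,0])
s=ctrl.get_state();print('tool x rel hinge mm',(s['position']-H)@tx*1000, 'F',s['ft_force'])
for th in(1.85,1.7,1.5,1.3,1.1,.9,.7,.5,.3,.15,.05,0):
    r=118;x=-(-r*np.cos(th)+19*np.sin(th)); z=43+r*np.sin(th)+19*np.cos(th); print(th,'x_tool',round(x-10),'z',round(z))
```

```text
t 11.525 pos [ 0.4832 -0.2714  0.1584] yaw 1.2658 tilt [ 0.003 -0.003 -1.   ]
shift tool cm [ 0.09 -0.16  0.34] turn z 0.0
tool x rel hinge mm -90.79700674595381 F [ 0.59313473 -0.11894963 -0.58190798]
1.85 x_tool -61 z 151
1.7 x_tool -44 z 158
1.5 x_tool -21 z 162
1.3 x_tool 3 z 162
1.1 x_tool 27 z 157
0.9 x_tool 48 z 147
0.7 x_tool 68 z 134
0.5 x_tool 84 z 116
0.3 x_tool 97 z 96
0.15 x_tool 104 z 79
0.05 x_tool 107 z 68
0 x_tool 108 z 62
```

{"api": "jog_arm", "payload": {
  "rows": "2.5 0 0 0 0 0 1; 2.5 0 0 0 0 0 1; 2 0 0 0 0 0 1; 2.4 0 0 0 0 0 1; 2.4 0 0.2 0 0 0 1"
}}

```text
time: 12.15
position: [0.5176, -0.1583, 0.1564]
tool_rot: [2.532, 1.857, -0.002]
ft_force: [-0.8, -1.6, 0.5]
grip_width: 0.004
grip_force: 0.7
```

{"api": "jog_arm", "payload": {
  "rows": "2.1 0 1 0 0 0 1; 2 0 1.3 0 0 0 1; 1.6 0 1.8 0 0 0 1; 1.3 0 2 0 0 0 1; 0.7 0 1.7 0 0 0 1"
}}

```text
time: 12.78
position: [0.5411, -0.0839, 0.0778]
tool_rot: [2.532, 1.859, 0.001]
ft_force: [0.1, -0.1, 0.3]
grip_width: 0.008
grip_force: 0.4
```

Run:
```python
from h import *
H=np.array([.509,-.1843,.043]);tx=np.array([.300,.954,0])
s=ctrl.get_state();print('tool x rel hinge mm',(s['position']-H)@tx*1000, 'z',s['position'][2],'F',s['ft_force'])
T=get('top');S=get('scene')
a=cv2.resize(T['img'][150:300,310:460],(390,390),interpolation=2);b=cv2.resize(S['img'][120:300,80:260],(390,390),interpolation=2)
cv2.imwrite('pics/c7.png',np.hstack([a,b]))
```

```text
tool x rel hinge mm 105.41979968285911 z 0.07780917496892338 F [ 0.11428629 -0.07563167  0.314391  ]
```

View pics/c7.png

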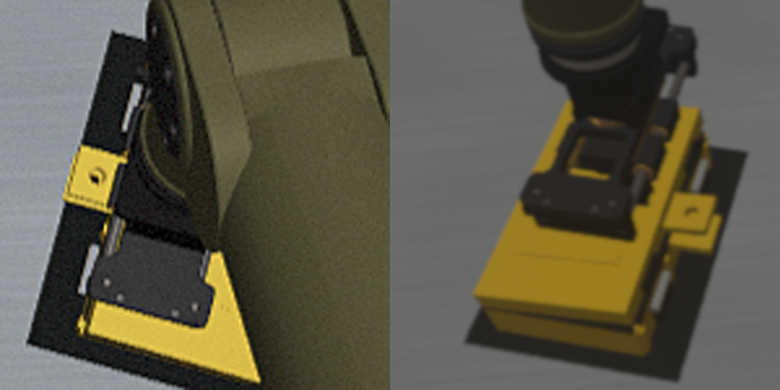

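The lid is almost shut, with its lug just above the lower one. I've now used all my picture views, so from here I work from numbers only. I'll press it onto the seal.

{"api": "jog_arm", "payload": {
  "rows": "0 0 0.8 0 0 0 1; 0 0 0.6 0 0 0 1; 0 0 0.3 0 0 0 1; 0 0 0 0 0 0 1; 0 0 0 0 0 0 1"
}}

```text
time: 13.5
position: [0.5411, -0.0857, 0.0626]
tool_rot: [2.533, 1.856, 0.0]
ft_force: [-2.7, 1.1, 9.6]
grip_width: 0.004
grip_force: 4.8
```

{"api": "jog_arm", "payload": {
  "rows": "0 0 -6 0 0 0 1; 0 0 -6 0 0 0 0.5; 0 0 -2 0 0 -0.18 0; 0 0 0 0 0 -0.18 0; 0 0 0 0 0 -0.18 0"
}}

```text
time: 14.12
position: [0.5406, -0.0866, 0.2016]
tool_rot: [1.94, 2.469, -0.002]
ft_force: [-0.7, 0.7, 0.1]
grip_width: 0.378
grip_force: 0.0
```

{"api": "jog_arm", "payload": {
  "rows": "0 0 0 0 0 -0.18 -0.1; 0 0 0 0 0 -0.18 -0.1; 0 0 0 0 0 0 -0.1"
}}

```text
time: 14.5
position: [0.5403, -0.0864, 0.201]
tool_rot: [1.478, 2.772, -0.001]
ft_force: [-0.6, -0.8, 0.3]
grip_width: 0.544
grip_force: 0.0
```

Run:
```python
from h import *
T=get('top');m,b=blobs(T['img'],(20,150,100),(35,255,255),30);print([x for x in b if 320<x[0][0]<470 and x[0][1]>120])
u=np.array([np.cos(2.2),np.sin(2.2)])
t=np.r_[np.array([.424,.335])-.06*u,.2];print(t)
delta(t,2.2)
```

```text
[([373.7, 254.9], [335, 202, 85, 96, 4110]), ([380.1, 214.1], [371, 202, 19, 25, 74])]
[0.45931007 0.28649022 0.2       ]
t 14.55 pos [ 0.5404 -0.0863  0.201 ] yaw 2.1607 tilt [-0.    -0.001 -1.   ]
shift tool cm [35.49 14.    0.08] turn z -0.039
```

{"api": "jog_arm", "payload": {
  "rows": "5 2 0 0 0 0 -0.1; 5.1 2 0 0 0 0 -0.1; 5.1 2 0 0 0 0 -0.1; 5.1 2 0 0 0 0 -0.1; 5.1 2 0 0 0 0 -0.1"
}}

```text
time: 15.18
position: [0.4809, 0.1818, 0.2012]
tool_rot: [1.479, 2.77, -0.002]
ft_force: [0.5, 0.2, -0.4]
grip_width: 0.551
grip_force: 0.0
```

{"api": "jog_arm", "payload": {
  "rows": "5.1 2 0 0 0 0 -0.1; 5 2 0 0 0 0 -0.1; 0 0 0 0 0 0 -0.1; 0 0 0 0 0 0 -0.1"
}}

```text
time: 15.68
position: [0.4579, 0.2864, 0.2008]
tool_rot: [1.476, 2.773, -0.002]
ft_force: [0.3, 0.0, -0.3]
grip_width: 0.549
grip_force: 0.0
```

```bash
cat > pin.py <<'E'
from h import *
s=ctrl.get_state();W=get('wrist');Rt=mat(s['tool_rot'])
m,b=blobs(W['img'],(0,140,60),(4,255,255),60);print(b)
h=cv2.cvtColor(W['img'],cv2.COLOR_BGR2HSV)
print(proj(W,[[.424,.335,.084],[.424,.335,.05]]))
c,st=max(b,key=lambda q:q[1][4])
x,y,w,hh=st[:4]
sub=W['img'][max(y-12,0):y+hh+20,max(x-12,0):x+w+12]
cv2.imwrite('pics/pin.png',sub)
V=h[y:y+hh,x:x+w,2]; print('val rows',[int(V[i,w//2]) for i in range(0,hh,3)])
E
python3 pin.py; python3 -c "
from h import *
delta([.424,.335,.12])"
```

```text
[([277.4, 126.0], [264, 112, 28, 29, 556]), ([464.1, 262.1], [455, 258, 19, 9, 106])]
[[275.70856963 127.60060951]
 [275.88173616 124.70162767]]
val rows [139, 215, 223, 223, 223, 223, 223, 221, 221, 217]
t 15.725 pos [0.4584 0.2854 0.2007] yaw 2.1617 tilt [-0.    -0.002 -1.   ]
shift tool cm [ 6.05 -0.09  8.06] turn z None
```

Run:
```python
from h import *
W=get('wrist');p=onz(W,[277.6,126.2],.084)[0];print(p)
s=ctrl.get_state();Rt=mat(s['tool_rot']);p=p-.001*Rt[:,1];print('bias-corrected',p)
delta([p[0],p[1],.12])
```

```text
[0.42525992 0.33565985 0.084     ]
bias-corrected [0.42442904 0.3351034  0.08400096]
t 15.775 pos [0.4587 0.285  0.2007] yaw 2.1609 tilt [-0.    -0.002 -1.   ]
shift tool cm [ 6.08 -0.05  8.06] turn z None
```

{"api": "jog_arm", "payload": {
  "rows": "3 0 2 0 0 0 -0.1; 3.1 0 3 0 0 0 -0.1; 0 0 3 0 0 0 -0.1; 0 0 0 0 0 0 -0.1; 0 0 0 0 0 0 -0.1"
}}

```text
time: 16.4
position: [0.4251, 0.3365, 0.1219]
tool_rot: [1.478, 2.771, 0.001]
ft_force: [0.3, 0.2, 0.6]
grip_width: 0.549
grip_force: 0.0
```

```bash
python3 -c "
from h import *
delta([.4244,.3351,.054])"
```

```text
t 16.4 pos [0.4251 0.3365 0.1219] yaw 2.1619 tilt [ 0.001 -0.    -1.   ]
shift tool cm [-0.08 -0.14  6.79] turn z None
```

{"api": "jog_arm", "payload": {
  "rows": "-0.05 -0.1 3 0 0 0 -0.1; 0 0 3 0 0 0 -0.1; 0 0 0.7 0 0 0 -0.1; 0 0 0 0 0 0 0.3; 0 0 0 0 0 0 0.8",
  "force": 40
}}

```text
time: 17.02
position: [0.424, 0.337, 0.0555]
tool_rot: [1.474, 2.773, 0.002]
ft_force: [-0.5, 0.0, 0.1]
grip_width: 0.408
grip_force: 0.0
```

{"api": "jog_arm", "payload": {
  "rows": "0 0 0 0 0 0 0.8; 0 0 0 0 0 0 0.8; 0 0 0 0 0 0 0.8"
}}

```text
time: 17.4
position: [0.4235, 0.3366, 0.0546]
tool_rot: [1.474, 2.774, 0.0]
ft_force: [-0.0, -0.9, 5.7]
grip_width: 0.215
grip_force: 40.0
```

{"api": "jog_arm", "payload": {
  "rows": "0 0 -1 0 0 0 0.8; 0 0 -4 0 0 0 0.8; 0 0 -5 0 0 0 0.8; 0 0 -4 0 0 0 0.8; 0 0 0 0 0 0 0.8"
}}

```text
time: 18.02
position: [0.4242, 0.338, 0.1972]
tool_rot: [1.472, 2.772, 0.007]
ft_force: [-0.5, 0.4, -0.1]
grip_width: 0.218
grip_force: 40.0
```

Run:
```python
from h import *
s=ctrl.get_state();Rt=mat(s['tool_rot']);print(s['ft_force'],s['grip_width'],s['grip_force'])
W=get('wrist');S=get('scene');T=get('top')
m,b=blobs(W['img'],(0,140,60),(4,255,255),40);print('W red',b)
P=lambda d,x,y,z: proj(d,s['position']+Rt@np.array([x,y,z]))[0].round(1)
for z in(-.0294,.0046): print('knob top/bot proj W',P(W,0,0,z),P(W,-.0017,0,z),P(W,.01,0,z))
print('collar',P(W,.012,0,.0046),P(W,.0,-.012,.0046),'tip',P(W,0,0,.0446))
for n,d in(('S',S),('T',T)):
    print(n,[x for x in blobs(d['img'],(0,140,60),(4,255,255),8)[1]],'knobtop',P(d,0,0,-.0294),'tip',P(d,0,0,.0446))
m,b=blobs(S['img'],(45,100,60),(85,255,255),10);print('green S',b)
u=np.array([.5545,-.0393])
delta([u[0],u[1],.18],1.2655)
```

```text
[-0.52224371  0.3921365  -0.08550611] 0.21806973407153407 40.00018833205104
W red [([276.7, 277.8], [253, 252, 49, 47, 1832])]
knob top/bot proj W [276.7 301.7] [276.7 305.4] [276.7 279.7]
knob top/bot proj W [276.7 266. ] [276.7 269.1] [276.7 247.2]
collar [276.7 243.4] [252.5 266. ] tip [276.8 237.3]
S [([413.6, 94.0], [408, 85, 13, 20, 142]), ([403.6, 374.4], [400, 367, 11, 12, 29]), ([516.0, 412.2], [512, 411, 9, 3, 13])] knobtop [418.   87.3] tip [406.9 119.6]
T [([206.3, 90.5], [205, 88, 3, 5, 11]), ([167.4, 168.6], [162, 165, 9, 8, 23]), ([113.8, 289.2], [112, 287, 5, 5, 18])] knobtop [109.8 293.3] tip [126.4 293.5]
green S [([397.3, 170.9], [395, 168, 6, 6, 27])]
t 18.175 pos [0.4226 0.3357 0.193 ] yaw 2.1649 tilt [-0.001 -0.002 -1.   ]
shift tool cm [-38.45 -10.05   1.35] turn z 0.899
```

```bash
python3 - <<'E'
from h import *
T=get('top');S=get('scene')
r={}
for n,d,(x0,x1,y0,y1) in(('T',T,(332,362,205,236)),('S',S,(205,240,205,245))):
    I=cv2.resize(d['img'][y0:y1,x0:x1],None,fx=8,fy=8,interpolation=cv2.INTER_CUBIC)
    h=cv2.cvtColor(I,cv2.COLOR_BGR2HSV);m=255-cv2.inRange(h,(18,110,75),(36,255,255))
    k,_,st,ce=cv2.connectedComponentsWithStats(m)
    for i in range(1,k):
        if 300<st[i][4]<4000:
            c=(ce[i]+.5)/8-.5+[x0,y0]; print(n,st[i]/8.,c,onz(d,c,.0555));
E
python3 -c "
from h import *
delta([.5551,-.0374,.18],1.2655)"
```

```text
T [ 11.25   12.75    4.875   3.375 100.5  ] [345.13526119 218.95335821] [[ 0.55326649 -0.03820367  0.0555    ]]
t 18.275 pos [0.4224 0.3356 0.1926] yaw 2.1651 tilt [-0.002 -0.002 -1.   ]
shift tool cm [-38.34  -9.89   1.29] turn z 0.9
```

{"api": "jog_arm", "payload": {
  "rows": "0 0 -2 0 0 0.18 0.8; 0 0 -2 0 0 0.18 0.8; 0 0 -2 0 0 0.18 0.8; 0 0 0 0 0 0.18 0.8; 0 0 0 0 0 0.18 0.8"
}}

```text
time: 18.9
position: [0.4226, 0.3361, 0.253]
tool_rot: [-2.539, -1.85, 0.003]
ft_force: [-0.3, 0.1, -0.2]
grip_width: 0.212
grip_force: 40.0
```

```bash
python3 -c "
from h import *
delta([.536,-.096,.25],1.2655)"
```

```text
t 18.9 pos [0.4226 0.3361 0.253 ] yaw 1.2593 tilt [-0.002 -0.001 -1.   ]
shift tool cm [-37.66  24.03   0.33] turn z -0.006
```

{"api": "jog_arm", "payload": {
  "rows": "-4.7 3 0 0 0 0 0.8; -4.7 3 0 0 0 0 0.8; -4.7 3 0 0 0 0 0.8; -4.7 3 0 0 0 0 0.8; -4.7 3 0 0 0 0 0.8"
}}

```text
time: 19.52
position: [0.495, 0.0652, 0.2531]
tool_rot: [-2.534, -1.857, 0.003]
ft_force: [0.9, -0.1, -1.0]
grip_width: 0.219
grip_force: 40.0
```

{"api": "jog_arm", "payload": {
  "rows": "-4.7 3 0 0 0 0 0.8; -4.7 3 0 0 0 0 0.8; -4.7 3 0 0 0 -0.006 0.8; 0 0 0 0 0 0 0.8; 0 0 0 0 0 0 0.8"
}}

```text
time: 20.15
position: [0.5382, -0.0935, 0.253]
tool_rot: [-2.526, -1.864, 0.001]
ft_force: [-0.7, 0.4, -0.9]
grip_width: 0.221
grip_force: 40.0
```

Run:
```python
from h import *
s=ctrl.get_state();Rt=mat(s['tool_rot'])
W=get('wrist');I=W['img']
e=proj(W,[.5542,-.039,.0555])[0];print('pred',e)
x0,y0=(e-30).astype(int);x0=max(x0,0);y0=max(y0,0)
J=cv2.resize(I[y0:y0+60,x0:x0+60],None,fx=8,fy=8,interpolation=cv2.INTER_CUBIC)
h=cv2.cvtColor(J,cv2.COLOR_BGR2HSV);m=255-cv2.inRange(h,(18,110,75),(36,255,255))
k,_,st,ce=cv2.connectedComponentsWithStats(m)
for i in range(1,k):
    if 1000<st[i][4]<20000:
        c=(ce[i]+.5)/8-.5+[x0,y0];p=onz(W,c,.0555)[0];print(st[i]/8.,c,p,'corr',p-.001*Rt[:,1])
h=cv2.cvtColor(I,cv2.COLOR_BGR2HSV);y2=cv2.inRange(h,(20,120,80),(35,255,255))
ys,xs=np.where(y2[:230]);print('yellow ext',xs.min(),xs.max(),ys.min(),ys.max())
# lug edges
r=int(e[1]); w=np.where(y2[r-12,:])[0]; print('lug cols',w.min(),w.max()); P=onz(W,[[w.min()-.5,r-12],[w.max()+.5,r-12]],.0555);print('lug mid',P.mean(0),np.linalg.norm(P[0]-P[1]))
cc=np.where(y2[:,int(e[0])-12])[0];print('lug top row',cc.min(),onz(W,[[int(e[0]),cc.min()-.5]],.0555))
delta([.5551,-.0374,.12],1.2655)
```

```text
pred [276.13536715 124.91569344]
[ 27.     25.75    9.375   8.75  515.875] [277.08660952 123.62359159] [ 0.5554232  -0.03811097  0.0555    ] corr [ 0.55446769 -0.03781604  0.05550257]
yellow ext 163 391 106 229
lug cols 258 296
lug mid [ 0.55852027 -0.02775935  0.0555    ] 0.036892935998473625
lug top row 106 [[ 0.55937244 -0.02179629  0.0555    ]]
t 20.2 pos [ 0.5384 -0.0926  0.2534] yaw 1.2731 tilt [-0.002  0.001 -1.   ]
shift tool cm [5.760e+00 1.000e-02 1.334e+01] turn z 0.008
```

```bash
python3 -c "
from h import *
delta([.5549,-.0365,.115],1.2655)"
```

```text
t 20.2 pos [ 0.5384 -0.0926  0.2534] yaw 1.2731 tilt [-0.002  0.001 -1.   ]
shift tool cm [ 5.84 -0.04 13.84] turn z 0.008
```

{"api": "jog_arm", "payload": {
  "rows": "2.9 0 0 0 0 0.008 0.8; 2.9 0 4 0 0 0 0.8; 0 0 5 0 0 0 0.8; 0 0 4 0 0 0 0.8; 0 0 0 0 0 0 0.8",
  "force": 50
}}

```text
time: 20.82
position: [0.5531, -0.0372, 0.1214]
tool_rot: [-2.529, -1.856, 0.008]
ft_force: [0.0, 0.2, -0.1]
grip_width: 0.217
grip_force: 50.0
```

Run:
```python
from h import *
delta([.5549,-.0365,.11],1.2655)
s=ctrl.get_state();Rt=mat(s['tool_rot']);T=get('top');S=get('scene')
P=lambda d,x,z: proj(d,s['position']+Rt@np.array([x,0,z]))[0].round(1)
for n,d in(('S',S),('T',T)):
    print(n,[x for x in blobs(d['img'],(0,130,50),(5,255,255),8)[1] if 190<x[0][0]<380],'knob top, bot, tip, x=-2mm:',P(d,-.002,-.0294),P(d,-.002,.0046),P(d,-.002,.0446),'hole',proj(d,[.5543,-.0384,.0555]))
# scene: grey shank between collar & lug
x,y=P(S,-.002,.03).astype(int);h=cv2.cvtColor(S['img'],cv2.COLOR_BGR2HSV)
for r in range(y-12,y+16,2): print(r,[tuple(int(q) for q in h[r,c]) for c in range(x-6,x+8,2)])
```

```text
t 20.825 pos [ 0.5531 -0.0372  0.1214] yaw 1.2662 tilt [-0.007  0.001 -1.   ]
shift tool cm [0.12 0.16 1.14] turn z 0.001
S [] knob top, bot, tip, x=-2mm: [212.8 187.7] [215.3 200.1] [217.9 213.4] hole [[219.67592756 220.96433953]]
T [([206.0, 91.2], [204, 88, 4, 7, 14])] knob top, bot, tip, x=-2mm: [349.9 210.7] [348.3 214. ] [346.5 217.7] hole [[345.21534997 218.40351002]]
196 [(15, 25, 41), (15, 26, 40), (18, 32, 40), (12, 35, 36), (17, 38, 47), (10, 78, 59), (20, 16, 94)]
198 [(15, 32, 48), (18, 32, 40), (15, 26, 39), (15, 48, 32), (15, 47, 43), (5, 73, 66), (23, 10, 101)]
200 [(18, 30, 43), (15, 26, 40), (12, 34, 38), (20, 46, 33), (6, 76, 47), (4, 90, 71), (15, 22, 93)]
202 [(15, 37, 41), (18, 31, 41), (17, 50, 36), (19, 60, 34), (9, 58, 44), (9, 21, 87), (17, 22, 82)]
204 [(12, 32, 40), (12, 33, 39), (21, 56, 32), (21, 62, 29), (18, 30, 43), (18, 17, 77), (13, 34, 68)]
206 [(17, 50, 36), (20, 72, 32), (15, 66, 31), (23, 70, 29), (20, 41, 37), (17, 27, 84), (17, 37, 62)]
208 [(20, 72, 32), (19, 64, 32), (17, 60, 30), (19, 70, 29), (13, 39, 46), (17, 33, 69), (15, 37, 41)]
210 [(20, 74, 31), (23, 66, 31), (23, 73, 28), (19, 70, 29), (17, 43, 42), (17, 43, 42), (17, 58, 31)]
212 [(18, 77, 33), (15, 62, 33), (19, 68, 30), (20, 79, 29), (21, 64, 40), (21, 102, 50), (19, 113, 43)]
214 [(19, 57, 36), (17, 59, 39), (17, 72, 32), (17, 77, 30), (22, 159, 69), (23, 197, 137), (23, 199, 137)]
216 [(20, 96, 32), (19, 85, 33), (23, 77, 30), (17, 72, 32), (22, 173, 90), (23, 201, 150), (23, 203, 153)]
218 [(23, 186, 89), (22, 188, 91), (23, 172, 71), (21, 154, 58), (22, 193, 116), (23, 202, 145), (23, 204, 151)]
220 [(23, 205, 148), (23, 206, 152), (23, 203, 147), (22, 197, 127), (22, 186, 92), (22, 191, 100), (23, 197, 133)]
222 [(23, 205, 152), (23, 203, 153), (23, 203, 153), (23, 202, 129), (23, 202, 130), (23, 200, 143), (23, 201, 147)]
```

{"api": "jog_arm", "payload": {
  "rows": "0 0 0 0 0 0 0.8; 0 0 0 0 0 0 0.8; 0 0 0 0 0 0 0.8"
}}

```text
time: 21.3
position: [0.5566, -0.0393, 0.125]
tool_rot: [2.535, 1.853, 0.001]
ft_force: [0.3, -0.5, -0.6]
grip_width: 0.217
grip_force: 50.0
```

```bash
python3 -c "
from h import *
delta([.5549,-.0365,.105],1.2655)"
```

```text
t 21.3 pos [ 0.5566 -0.0393  0.125 ] yaw 1.2627 tilt [ 0.001 -0.001 -1.   ]
shift tool cm [ 0.21 -0.24  1.99] turn z -0.003
```

{"api": "jog_arm", "payload": {
  "rows": "0.2 -0.2 1 0 0 -0.003 0.8; 0 0 0.9 0 0 0 0.8; 0 0 0 0 0 0 0.8; 0 0 0 0 0 0 0.8; 0 0 0 0 0 0 0.8"
}}

```text
time: 21.92
position: [0.555, -0.0366, 0.1053]
tool_rot: [2.533, 1.858, -0.0]
ft_force: [-0.2, -0.0, -0.1]
grip_width: 0.219
grip_force: 50.0
```

Run:
```python
from h import *
delta([.5549,-.0365,.095],1.2655)
s=ctrl.get_state();Rt=mat(s['tool_rot']);S=get('scene')
x0,y0=196,170
J=cv2.resize(S['img'][y0:y0+70,x0:x0+60],None,fx=6,fy=6,interpolation=2)
h=cv2.cvtColor(S['img'],cv2.COLOR_BGR2HSV)
P=lambda x,z: proj(S,s['position']+Rt@np.array([x,0,z]))[0].round(1)
print('tip pred',P(-.002,.0446),'collar',P(-.002,.0066))
for r in range(198,228,2): print(r,''.join('Y' if (18<q[0]<30 and q[1]>140 and q[2]>100) else 'y' if (18<q[0]<30 and q[1]>140) else 'r' if q[0]<7 and q[1]>90 else 'g' if q[2]>60 else '.' for q in h[r,200:245]))
```

```text
t 21.925 pos [ 0.555  -0.0366  0.1053] yaw 1.266 tilt [ 0.    -0.001 -1.   ]
shift tool cm [ 0.01 -0.01  1.03] turn z 0.0
tip pred [219.3 219.4] collar [216.8 207.1]
198 ....................ggg..gg...............ggg
200 ..........................................ggg
202 .........................................gggg
204 .......................g.................gggg
206 ............g..........ggg..............ggggg
208 ......................gggg.............gggggg
210 ...g..................gg...............gggggg
212 ......................................ggggggg
214 .....................yYYYYYYyyyg......ggggggg
216 .....................gYYYYYYYYYYg....gggggggg
218 .....................yYYYYYYYYYy....ggggggggg
220 .....................yyYYYYYYYYYy...ggggggggg
222 yyy..................yYYYYYYYYYYy..gggggggggg
224 YYYYYYyyyyyyyyyy....yYYYYYYYYYYyg..gggggggggg
226 YYYYYYyYYYYYYYYYYYYYYYYYYYYYYYYy..ggggggggggg
```

Positioned within tolerance. I'll descend in small steps and watch the force.

{"api": "jog_arm", "payload": {
  "rows": "0 0 0.5 0 0 0 0.8; 0 0 0.5 0 0 0 0.8; 0 0 0.3 0 0 0 0.8; 0 0 0 0 0 0 0.8"
}}

```text
time: 22.48
position: [0.5545, -0.0366, 0.0917]
tool_rot: [-2.533, -1.858, 0.002]
ft_force: [1.2, 1.0, 0.1]
grip_width: 0.217
grip_force: 50.0
```

{"api": "jog_arm", "payload": {
  "rows": "0 0 0.4 0 0 0 0.8; 0 0 0.4 0 0 0 0.8; 0 0 0.2 0 0 0 0.8; 0 0 0 0 0 0 0.8"
}}

```text
time: 22.98
position: [0.5546, -0.0366, 0.0819]
tool_rot: [-2.533, -1.858, 0.001]
ft_force: [-0.8, 1.5, -1.1]
grip_width: 0.213
grip_force: 50.0
```

{"api": "jog_arm", "payload": {
  "rows": "0 0 0.4 0 0 0 0.8; 0 0 0.5 0 0 0 0.8; 0 0 0.5 0 0 0 0.8; 0 0 0 0 0 0 0.8"
}}

```text
time: 23.48
position: [0.5543, -0.0366, 0.0675]
tool_rot: [-2.532, -1.858, 0.002]
ft_force: [0.1, -0.3, -0.6]
grip_width: 0.217
grip_force: 50.0
```

{"api": "jog_arm", "payload": {
  "rows": "0 0 0.3 0 0 0 0.8; 0 0 0.2 0 0 0 0.8; 0 0 0.2 0 0 0 0.8; 0 0 0.1 0 0 0 0.8; 0 0 0 0 0 0 0.8"
}}

```text
time: 24.1
position: [0.5551, -0.0365, 0.0607]
tool_rot: [2.532, 1.858, -0.0]
ft_force: [-1.9, 0.5, 4.9]
grip_width: 0.213
grip_force: 50.0
```

{"api": "jog_arm", "payload": {
  "rows": "0 0 0.1 0 0 0 0.8; 0 0 0.1 0 0 0 0.8; 0 0 0 0 0 0 0.8; 0 0 0 0 0 0 0.8",
  "force": 60
}}

```text
time: 24.6
position: [0.5551, -0.0363, 0.0595]
tool_rot: [2.532, 1.858, -0.0]
ft_force: [-2.7, 0.4, 10.9]
grip_width: 0.214
grip_force: 60.0
```

{"api": "jog_arm", "payload": {
  "rows": "0 0 0.1 0 0 0 0.8; 0 0 0 0 0 0 0.8; 0 0 0 0 0 0 0.8"
}}

```text
time: 24.98
position: [0.5552, -0.0363, 0.0593]
tool_rot: [2.532, 1.858, -0.001]
ft_force: [-5.9, 1.1, 16.5]
grip_width: 0.214
grip_force: 60.0
```

{"api": "jog_arm", "payload": {
  "rows": "0 0 0.1 0 0 0 0.8; 0 0 0 0 0 0 0.8; 0 0 0 0 0 0 0.8; 0 0 0 0 0 0 0.8"
}}

```text
time: 25.48
position: [0.5553, -0.0363, 0.0592]
tool_rot: [2.531, 1.858, -0.002]
ft_force: [-8.6, 0.9, 21.2]
grip_width: 0.214
grip_force: 60.0
```

```bash
python3 -c "
from h import *
s=ctrl.get_state();print(s['position'],s['ft_force'],s['grip_force']);print(ticket.close_job())"
```

```text
[ 0.55525051 -0.03627982  0.05916103] [-8.56009976  0.92796264 21.24199673] 60.00662508420646
the job is handed in; nothing more can be done
None
```

The job is handed in: the orange cassette is flat in its cut-out, the lid is shut, and the pin is down through both lugs, still gripped and pressing with about 21 N at 25.5 s of the 72 s allowed. I had no picture views left after the lid, so the pin's seating rests on force and height readings; the verdict was not reported back.

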